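Swing the stereo microscope over the paint fragment and clamp its boom

ROBOT

A 6-joint arm with a two-finger parallel gripper is mounted at the origin on the work surface. World frame = base frame: x ahead of the robot, y to its left, z up, the work surface at z = 0. Lengths are in m, angles in rad, forces in N, time in s.
With the tool pointing down it reaches from about 0.375 to 0.9 m from the base axis. Payload 3.1 kg.
Tool frame: the origin (TCP) lies midway between the tips of the shut fingers; the grasp point (between the pads) lies 19 mm behind it (manip.grip_depth is the distance from the TCP to the grasp point, in m); z points along the fingers, y is the line along which they close (so a half turn about z gives the same grasp; the last joint's range is limited). The gripper opens to 85 mm and grips with 20 to 120 N. Pads are 22 mm wide; open, the fingers measure 114 mm over their backs; the gripper's body (76 mm by 85 mm) begins 54 mm behind the grasp point. The pads swing forward as they close: fully open they stand 13 mm farther back than shut.
Start: joints at [1.012, 0.527, 1.433, -0, 1.181, -0.178], TCP at [0.232, 0.58, 0.231] pointing down, gripper open.
Joint ranges: [-3.08, 3.08], [-0.75, 2.2], [0.22, 2.44], [-1.43, 4.57], [0, 2.65], [-2.85, 2.85]. Speed limits (rad/s): [2.79, 2.79, 3.14, 3.14, 3.14, 3.14].

INTERFACE

Orientations are given as a unit quaternion [x, y, z, w].
In Python, from station import telemetry, snapshot, manip gives the robot as it stands. The module is installed in compiled form; this text tells all that it offers.
- The arm moves only by the shell command python3 -m crank 'ROWS' [OPENING] [FORCE]. ROWS is text: rows parted by semicolons, each of 6 numbers parted by spaces: the shift along the tool's x, y, z as a fraction of full scale, then the turn, a rotation vector about the tool's x, y, z as a fraction of full scale. A call has exactly 5 rows; each row shifts and turns the commanded pose from where the row before left it, along the tool's axes as they then stand; what a row does not reach is not made up. Full scale, the value 1, is 4 cm for a shift and 90 degrees for a turn. A row lasts 1/10 s, in which the tool goes at most 50 mm and 8.59 degrees, less where a joint would pass 70% of its speed; a pose out of reach is approached as far as the arm can. A call with a number of a shift or a turn outside -1 to 1 is refused whole. A call with a gripper value outside its range is refused whole. OPENING is the opening, from -1 (shut) to 1 (fully open), set as the call begins (- or left out, the last holds). The fingers move at their own pace and stop on an object; FORCE is the grip in N (left out, the last holds). Time passes only in rows, so rows that do not move let the fingers close, or fill a call up. It gives the time, the measured TCP pose, the force, the opening and the grip force at its end, in the units of the state.
- telemetry.sense(): the state, without advancing time (a new reading comes with each control period).
- snapshot(name): name is "scene" or "side" or "wrist"; returns a dict with "image" (420x560x3 uint8, red, green, blue), "depth" (420x560 float32, m along the optical axis (not along the pixel's ray), 0 where there is no reading), "camera_matrix" (3x3 intrinsics, pixels), "rvec" (rotation vector, rad) and "tvec" (3), from world to camera coordinates, as OpenCV has them. Camera axes: x right, y down, z forward; pixel columns grow to the right and rows downward; lengths in m; the calibration is good to about 2 mm. A picture is of the moment at which its call begins.
- manip.sign_off(): hands the job in; it is judged then, once.
The state is a dict: "t": time; "q": joint angles; "qd": joint speeds; "tau": joint torques, N m; "tcp_pos": TCP position; "tool_rot": TCP orientation; "force": force on the tool from outside, world axes, zero at the start; "ft_torque": the same for the moment, N m; "finger_gap": opening from 0.0 (shut) to 1.0 (fully open); "gripper_force": force on a finger pad.
Only numpy, scipy, OpenCV 4.12 (cv2) and the standard library are available. Lean on these libraries where they do the work, as an engineer would, in place of code of your own. Each camera call takes 0.05 s, during which the arm holds its last target. There are 200 camera calls.

TASK

With one fingertip against the side of the boom, gently push the stereo microscope round its post until its objective stands straight above the paint fragment lying in the glass dish. Then press the raised clamp lever at the back of the post head down until it stops, so that the boom is locked there. Grip and lift nothing, leave the dishes, jars and brush where they are, and take the hand clear.

Things in the scene. Friction and masses are not known exactly. Their poses are not given: they have to be found in the camera images.
- stand: Fixed, heavy boom stand of the microscope: grey base plate 240 x 220 mm, 18 mm thick (150 mm forward, 90 mm back, 110 mm to each side of the post), steel post 25 mm across, black swivel head on top. Carries boom, microscope and clamp lever; only boom and lever move. Origin: post axis at table height; x axis: the boom's direction at boom joint 0; z up.
- boom (a joint): Boom's angle about the upright post (rad): 0 along the stand's x axis, positive counter-clockwise from above, stops at -1 and 1. Parked at 0.45 to 0.8, always on the positive side of the fragment. Boom and microscope weigh about 2.4 kg; friction 0.5 N m plus 1.5 N m per rad/s (at boom_bar 4 N creeping, 11 N at 0.1 m/s), not altered by the lever; pushed slowly it stays where it is left.
- boom_pivot (a point): Point on the post axis at the boom bar's height, 252 mm above the table; x axis along the boom towards the microscope, z up (turns with the boom). The black swivel head here is a cylinder 56 mm across, 225 to 282 mm above the table; nothing of the stand rises above it.
- boom_bar (a point): The place to push: centre line of the bare level steel bar (round, 22 mm thick, 252 mm above the table), 140 mm from the post axis; bare from 40 to 190 mm. Beyond: focus housing (194 to 236 mm, 48 mm wide, top 275 mm high), its knobs (120 mm across the boom, tops 226 mm high), then the head, whose two eyepieces slope up and away from the post to 320 mm above the table.
- objective (a point): Centre of the lower face of the microscope's round black objective (58 mm across), 280 mm from the post axis along the boom and 115 mm above the table.
- lever (a joint): Angle of the clamp lever about its level screw, whose axis lies along the boom (rad): 0 = loose, the lever 40 degrees above level; grows as the lever's free end goes down; at its stop, 1.05, it points 20 degrees below level: clamped. It starts between 0 and 0.2. Friction of 0.12 N m (about 3 to 4 N pressed down halfway along) holds it where it is left.
- lever_pivot (a point): Point on the lever's screw axis in the plane in which the lever swings: 56 mm behind the post axis (on the side away from the microscope) and 252 mm above the table. The lever's hub here is 20 mm across.
- lever_tip (a point): Free end of the black clamp lever, 75 mm from lever_pivot. The lever is a round arm 11 to 13 mm thick. It swings in the upright plane at right angles to the boom through lever_pivot and sticks out to the right of the post seen looking along the boom from the post to the microscope (the boom's -y side).
- fragment (a point): Top centre of the paint fragment: a chip of pale plaster about 16 mm wide with a reddish-brown painted face, 11 mm above the table, in the middle of a white paper disc in a loose round glass dish, 90 mm across and 14 mm high. It lies 277 to 283 mm from the post axis, so the objective can pass over it.
- empty_dish (a point): Underside centre of a second loose glass dish, 90 mm across and 14 mm high, empty. To be left alone.
- wide_jar: Loose glass jar of pigment with a cork, 58 mm across, 91 mm high. Origin at the centre of its underside. To be left alone.
- slim_jar: Loose glass jar of pigment with a cork, 42 mm across, 101 mm high. Origin at the centre of its underside. To be left alone.
- brush: Loose fine paintbrush, 190 mm long and 9 mm thick, lying on the table. Origin under its middle. To be left alone.
Things that resemble listed ones, but are neither listed nor needed, are in the scene too. Leave any turquoise look-alike of the part that bears fragment alone.

How it is judged:
By the outcome, as a careful person would: the job done as asked, in the order asked, and still so for the second after the job is handed in, with the robot touching nothing.
It also fails if it takes over 58 s, if anything falls off the work surface, if the arm or the gripper's body presses on something with over 40 N, if the wrist force passes 120 N, or if a joint passes its speed limit or range.

## Working session

There is one attempt and no reset: what is moved stays moved. The work goes in short steps, Python scripts to look and compute and a shell command to move; the robot and the scene stay as the last step left them, time stands still between calls to the robot, and variables do not carry over. Pictures are saved under pics/ and viewed, at most 10 in all, crops included, and the job is handed in when it is done.

```bash
mkdir -p pics
cat > h.py <<'E'
import numpy as np, cv2
from station import telemetry, snapshot, manip
def cam(s):
    R=cv2.Rodrigues(np.array(s["rvec"],float))[0]; return R,np.array(s["tvec"],float).ravel(),np.array(s["camera_matrix"])
def ray(s,u,v,z):
    R,t,K=cam(s); d=R.T@np.linalg.inv(K)@[u,v,1]; c=-R.T@t; return c+d*(z-c[2])/d[2]
def cloud(s):
    R,t,K=cam(s); D=s["depth"]; v,u=np.indices(D.shape)
    P=np.stack([(u-K[0,2])/K[0,0]*D,(v-K[1,2])/K[1,1]*D,D],-1)
    W=(P-t)@R; W[D==0]=np.nan; return W
def save(n,im): cv2.imwrite("pics/"+n,cv2.cvtColor(im,cv2.COLOR_RGB2BGR))
def proj(s,p): return cv2.projectPoints(np.array(p,float).reshape(-1,3),np.array(s["rvec"],float),np.array(s["tvec"],float),np.array(s["camera_matrix"],float),None)[0].reshape(-1,2)
E
python3 - <<'E'
from h import *
import pickle
d={n:snapshot(n) for n in("scene","side","wrist")}
pickle.dump(d,open("s0.pkl","wb"))
for n in d: save(n+"0.png",d[n]["image"]); R,t,K=cam(d[n]); print(n,-R.T@t,R[2])
s=telemetry.sense(); print(s["tool_rot"],s["tcp_pos"],s["t"])
E
```

```text
scene [1.34399837 0.50147206 0.8254907 ] [-0.70935062 -0.44619902 -0.5456447 ]
side [ 0.40526733 -1.16134097  0.97486157] [ 0.09189597  0.82559122 -0.55673537]
wrist [0.15995514 0.60668726 0.37229263] [ 0.27632847 -0.11388054 -0.9542923 ]
[ 1.88747595e-01  9.82025259e-01 -8.01877600e-04 -3.06342350e-04] [0.23136462 0.57998169 0.23054907] 0.15
```

View pics/scene0.png

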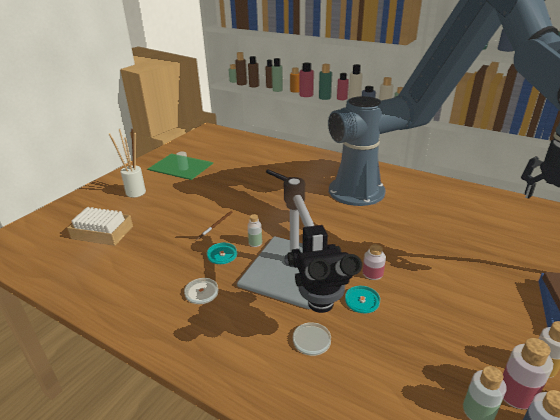

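View pics/side0.png

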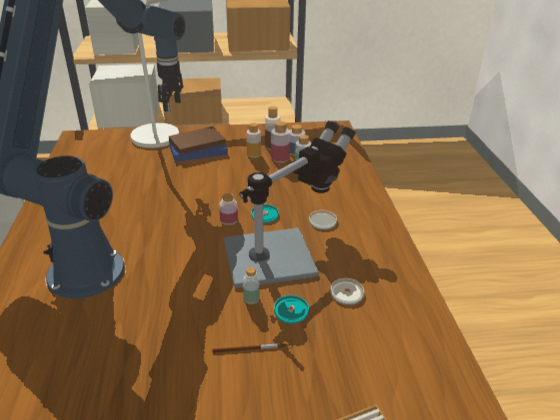

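The scene view shows a white-paper dish with a fragment at (201,291), seen in the side view at (347,291). Two turquoise look-alikes sit at (222,254) and (362,299) in the scene view, and the empty clear dish is at (312,338). The post head is at (293,190), with the lever pointing left to (268,172). The white-paper dish fits the description, so I'll confirm it in a crop and measure.

```bash
cat > m.py <<'E'
from h import *
import pickle,sys
def near(W,lo,hi,c,r):
    return W[(W[...,2]>lo)&(W[...,2]<hi)&(np.hypot(W[...,0]-c[0],W[...,1]-c[1])<r)]
def stand(s,c):
    W=cloud(s)
    return W
E
python3 - <<'E'
from h import *
import pickle
d=pickle.load(open("s0.pkl","rb"))
for n,(u,v),(hu,hv),(bu,bv) in(("scene",(201,291),(293,183),(306,213)),("side",(347,291),(258,177),(288,171))):
    s=d[n]; W=cloud(s); im=s["image"]
    print(n,"dish ray z.011",ray(s,u,v,.011).round(4),"head ray .282",ray(s,hu,hv,.282).round(4),"bar",ray(s,bu,bv,.26).round(4),"depth",W[v,u].round(4),W[hv,hu].round(4),W[bv,bu].round(4))
    hsv=cv2.cvtColor(im,cv2.COLOR_RGB2HSV); c=im[v-14:v+15,u-20:u+21]
    h=hsv[v-14:v+15,u-20:u+21]
    white=((h[...,1]<60)&(h[...,2]>130)).astype(np.uint8)
    k,l,st,ce=cv2.connectedComponentsWithStats(white); i=1+st[1:,4].argmax()
    cn=max(cv2.findContours((l==i).astype(np.uint8),0,2)[0],key=cv2.contourArea)
    e=cv2.fitEllipse(cv2.convexHull(cn)); print("disc ellipse",e, ray(s,u-20+e[0][0],v-14+e[0][1],.004).round(4))
    # reddish inside
    ins=cv2.drawContours(np.zeros_like(white),[cv2.convexHull(cn)],-1,1,-1); ins=cv2.erode(ins,np.ones((3,3)))
    red=(ins>0)&(h[...,1]>90)&((h[...,0]<14)|(h[...,0]>168)); y,x=np.nonzero(red)
    if len(x): print("red",x.mean()+u-20,y.mean()+v-14,len(x),ray(s,u-20+x.mean(),v-14+y.mean(),.011).round(4))
    # head top cloud
    P=W.reshape(-1,3); H=ray(s,hu,hv,.282)
    m=(abs(P[:,2]-.282)<.004)&(np.hypot(P[:,0]-H[0],P[:,1]-H[1])<.04); Q=P[m]
    if len(Q)>5: 
        c0,r0=cv2.minEnclosingCircle(Q[:,:2].astype(np.float32)); print("head top",len(Q),c0,r0,Q.mean(0))
    # grey plate
    m=(abs(P[:,2]-.018)<.005)&(np.hypot(P[:,0]-H[0],P[:,1]-H[1])<.25)&(hsv.reshape(-1,3)[:,1]<70); Q=P[m]
    print("plate",len(Q),cv2.minAreaRect(Q[:,:2].astype(np.float32)))
    # bar & lever
    for nm,zlo,zhi,r1,r2 in(("bar",.252,.268,.05,.18),):
        rr=np.hypot(P[:,0]-H[0],P[:,1]-H[1]); m=(P[:,2]>zlo)&(P[:,2]<zhi)&(rr>r1)&(rr<r2); Q=P[m]; print(nm,len(Q),Q.mean(0), [ (round(a,3),int(((np.arctan2(Q[:,1]-H[1],Q[:,0]-H[0])>a)&(np.arctan2(Q[:,1]-H[1],Q[:,0]-H[0])<a+.2)).sum())) for a in np.arange(-3.2,3.2,.2)])
A=cv2.resize(d["scene"]["image"][230:360,150:400],None,fx=3,fy=3,interpolation=cv2.INTER_CUBIC)
save("crop1.png",A)
E
```

```text
scene dish ray z.011 [ 0.7197 -0.1439  0.011 ] head ray .282 [0.5005 0.0178 0.282 ] bar [0.5778 0.0975 0.26  ] depth [ 0.7196 -0.144   0.0109] [0.5002 0.0177 0.2818] [0.5813 0.0993 0.2626]
disc ellipse ((20.187807083129883, 13.332777976989746), (25.715364456176758, 34.12238693237305), 80.3128433227539) [ 0.712  -0.1507  0.004 ]
red 201.0 289.5 10 [ 0.7152 -0.1477  0.011 ]
head top 176 (0.48845887184143066, 0.015057900920510292) 0.029088808223605156 [0.49158005 0.01634392 0.2803815 ]
plate 2494 ((0.5792821049690247, 0.005622982978820801), (0.4376181364059448, 0.3302527666091919), 72.875)
bar 275 [0.57064671 0.08277453 0.26128578] [(np.float64(-3.2), 0), (np.float64(-3.0), 0), (np.float64(-2.8), 0), (np.float64(-2.6), 3), (np.float64(-2.4), 11), (np.float64(-2.2), 8), (np.float64(-2.0), 1), (np.float64(-1.8), 0), (np.float64(-1.6), 0), (np.float64(-1.4), 0), (np.float64(-1.2), 0), (np.float64(-1.0), 0), (np.float64(-0.8), 0), (np.float64(-0.6), 0), (np.float64(-0.4), 0), (np.float64(-0.2), 0), (np.float64(0.0), 0), (np.float64(0.2), 0), (np.float64(0.4), 0), (np.float64(0.6), 191), (np
[... 960 characters left out ...]
np.float64(-3.0), 0), (np.float64(-2.8), 0), (np.float64(-2.6), 16), (np.float64(-2.4), 18), (np.float64(-2.2), 8), (np.float64(-2.0), 1), (np.float64(-1.8), 0), (np.float64(-1.6), 0), (np.float64(-1.4), 0), (np.float64(-1.2), 0), (np.float64(-1.0), 0), (np.float64(-0.8), 0), (np.float64(-0.6), 0), (np.float64(-0.4), 0), (np.float64(-0.2), 0), (np.float64(0.0), 0), (np.float64(0.2), 0), (np.float64(0.4), 3), (np.float64(0.6), 228), (np.float64(0.8), 13), (np.float64(1.0), 0), (np.float64(1.2), 0), (np.float64(1.4), 0), (np.float64(1.6), 0), (np.float64(1.8), 0), (np.float64(2.0), 0), (np.float64(2.2), 0), (np.float64(2.4), 0), (np.float64(2.6), 0), (np.float64(2.8), 0), (np.float64(3.0), 0)]
```

View pics/crop1.png

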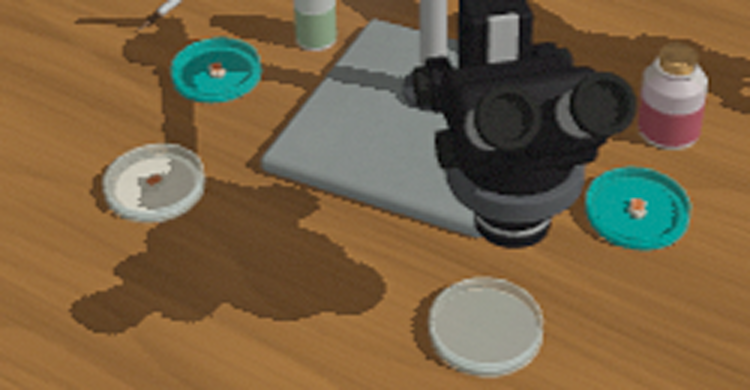

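The crop confirms it: only the clear dish at crop (154,181) has a white paper disc bearing a red-brown chip. The other two chips lie in turquoise dishes. Fragment is at about (0.716,-0.148) and the post at about (0.490,0.013), so reach is 0.278, within 277–283 mm. I'll lift, shut the fingers and turn the tool, while refining the boom line.

```bash
python3 -m crank '0 0 -0.3 0 0 -0.095;0 0 -0.3 0 0 -0.095;0 0 -0.3 0 0 -0.095;0 0 -0.3 0 0 -0.095;0 0 -0.3 0 0 -0.095' -1
python3 -m crank '0 0 0 0 0 -0.095;0 0 0 0 0 -0.095;0 0 0 0 0 -0.035;0 0 0 0 0 0;0 0 0 0 0 0'
cat > n.py <<'E'
from h import *
from scipy.optimize import least_squares
def post(s,g=(.49,.013)):
    P=cloud(s).reshape(-1,3); r=np.hypot(P[:,0]-g[0],P[:,1]-g[1])
    out=[]
    for lo,hi,R in((.05,.21,.0125),(.23,.278,.028)):
        Q=P[(P[:,2]>lo)&(P[:,2]<hi)&(r<R+.012)]
        f=least_squares(lambda c:np.hypot(Q[:,0]-c[0],Q[:,1]-c[1])-R,g,loss="soft_l1",f_scale=.001); out.append((len(Q),f.x.round(4),round(float(np.median(abs(f.fun))),4)))
    return out
def boom(s,c,b0):
    "cylinder fit of bar; returns angle"
    P=cloud(s).reshape(-1,3)-[c[0],c[1],.252]; x=P[:,0]*np.cos(b0)+P[:,1]*np.sin(b0); y=-P[:,0]*np.sin(b0)+P[:,1]*np.cos(b0)
    m=(x>.05)&(x<.18)&(abs(y)<.025)&(abs(P[:,2])<.02); x,y,z=x[m],y[m],P[m][:,2]
    f=least_squares(lambda p:np.hypot(y-p[0]-p[1]*x,z-p[2])-.011,[0,0,0],loss="soft_l1",f_scale=.001); return m.sum(),b0+np.arctan(f.x[1]),f.x.round(4),float(np.median(abs(f.fun)))
def st():
    s=telemetry.sense(); from scipy.spatial.transform import Rotation as Ro
    return s,Ro.from_quat(s["tool_rot"]).as_matrix()
E
python3 - <<'E'
from n import *; import pickle
d=pickle.load(open("s0.pkl","rb"))
for n in("scene","side"): 
    print(n,post(d[n]))
    for b in(.65,.72): print(boom(d[n],(.490,.013),b))
E
```

```text
t: 0.65
tcp_pos: [0.2315, 0.5801, 0.2913]
tool_rot: [-0.185, 0.983, -0.0, -0.0]
force: [-0.4, -0.4, 0.2]
finger_gap: 0.141
gripper_force: 0.0
t: 1.15
tcp_pos: [0.2316, 0.5803, 0.291]
tool_rot: [-0.352, 0.936, -0.0, -0.0]
force: [-0.4, -0.5, -0.6]
finger_gap: 0.005
gripper_force: 0.0
scene [(365, array([0.4884, 0.0144]), 0.0009), (265, array([0.4888, 0.0151]), 0.0015)]
(np.int64(277), np.float64(0.7322333175444512), array([0.0017, 0.0824, 0.0006]), 0.0005048968330369948)
(np.int64(278), np.float64(0.731945528115334), array([0.0018, 0.0119, 0.0006]), 0.0005143965659461687)
side [(388, array([0.4921, 0.0138]), 0.0013), (286, array([0.4922, 0.0143]), 0.0014)]
(np.int64(277), np.float64(0.7325216592994793), array([-0.0008,  0.0827,  0.0024]), 0.0010925876497838317)
(np.int64(276), np.float64(0.731596721749137), array([-0.0006,  0.0116,  0.0024]), 0.001089210227776913)
```

```bash
for i in 1; do python3 -m crank '0.066 -0.9 0 0 0 0;0.066 -0.9 0 0 0 0;0.066 -0.9 0 0 0 0;0.066 -0.9 0 0 0 0;0.066 -0.9 0 0 0 0'; python3 -m crank '0.066 -0.9 0 0 0 0;0.066 -0.9 0 0 0 0;0.066 -0.9 0 0 0 0;0.066 -0.9 0 0 0 0;0.066 -0.9 0 0 0 0'; python3 -m crank '0.066 -0.9 0 0 0 0;0.066 -0.9 0 0 0 0;0.066 -0.9 0 0 0 0;0.066 -0.7 0 0 0 0;0.066 -0.5 0 0 0 0'; python3 -m crank '0 0 0.3 0 0 0;0 0 0.4 0 0 0;0 0 0.4 0 0 0;0 0 0.25 0 0 0;0 0 0 0 0 0'; done
python3 - <<'E'
from n import *
for n in("scene","side"):
    s=snapshot(n); print(n,boom(s,(.4903,.0142),.732)[1]); save(n+"1.png",s["image"])
s,R=st(); d=s["tcp_pos"]-np.array([.4903,.0142,0]); b=.732; print("along",d[0]*np.cos(b)+d[1]*np.sin(b),"normal",-d[0]*np.sin(b)+d[1]*np.cos(b),s["tcp_pos"],R[:,1],s["t"])
a=cv2.imread("pics/scene1.png")[80:380,180:480];c=cv2.imread("pics/side1.png")[80:380,150:450]
cv2.imwrite("pics/both1.png",cv2.resize(np.hstack([a,c]),(800,400)))
E
```

```text
t: 1.65
tcp_pos: [0.341, 0.4352, 0.2912]
tool_rot: [-0.352, 0.936, -0.0, -0.0]
force: [0.8, -0.2, -0.5]
finger_gap: 0.001
gripper_force: 0.0
t: 2.15
tcp_pos: [0.4498, 0.2911, 0.2914]
tool_rot: [-0.352, 0.936, 0.0, 0.0]
force: [-0.2, 0.7, -0.4]
finger_gap: 0.001
gripper_force: 0.0
t: 2.65
tcp_pos: [0.5433, 0.1645, 0.2912]
tool_rot: [-0.351, 0.936, -0.0, 0.0]
force: [-0.4, 0.7, -0.3]
finger_gap: 0.0
gripper_force: 0.0
t: 3.15
tcp_pos: [0.5401, 0.1669, 0.2353]
tool_rot: [-0.352, 0.936, 0.001, -0.002]
force: [-0.4, -0.4, 0.9]
finger_gap: -0.002
gripper_force: 0.0
scene 0.7303847887478151
side 0.7288210286895839
along 0.14035775393856798 normal 0.07915900538680423 [0.54179699 0.16689089 0.2372471 ] [-6.59569179e-01  7.51643811e-01  2.83185864e-04] 3.25
```

View pics/both1.png

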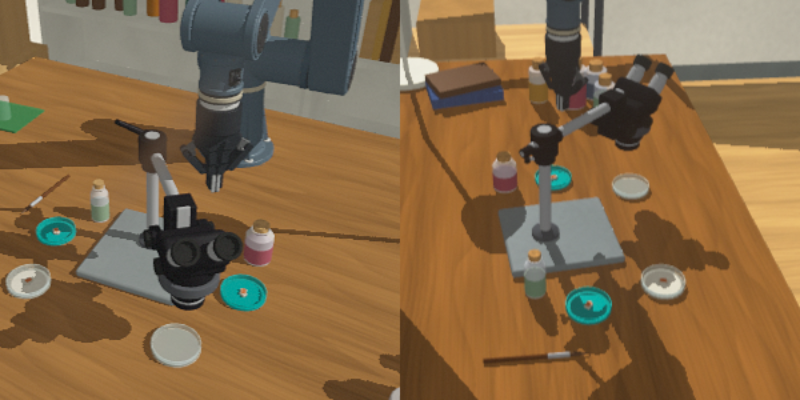

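The picture shows the shut fingers hanging beside the bare bar on its +y side (left half (215,180), right half (562,100)), well clear. Next, approach to contact.

```bash
python3 -m crank '0 -0.35 0 0 0 0;0 -0.35 0 0 0 0;0 -0.25 0 0 0 0;0 -0.1 0 0 0 0;0 -0.1 0 0 0 0'
python3 -m crank '0 -0.05 0 0 0 0;0 -0.05 0 0 0 0;0 -0.05 0 0 0 0;0 -0.05 0 0 0 0;0 0 0 0 0 0'; python3 -m crank '0 -0.05 0 0 0 0;0 -0.05 0 0 0 0;0 -0.05 0 0 0 0;0 -0.05 0 0 0 0;0 -0.05 0 0 0 0'
python3 - <<'E'
from n import *
for n in("scene","side"):
    s=snapshot(n); print(n,boom(s,(.4903,.0142),.71)[1])
E
```

```text
t: 3.75
tcp_pos: [0.5728, 0.131, 0.2374]
tool_rot: [-0.352, 0.936, 0.0, 0.0]
force: [0.3, -0.2, -0.2]
finger_gap: 0.002
gripper_force: 0.0
t: 4.25
tcp_pos: [0.5777, 0.1257, 0.2373]
tool_rot: [-0.352, 0.936, -0.0, 0.0]
force: [0.4, 0.3, -0.3]
finger_gap: -0.005
gripper_force: 0.0
t: 4.75
tcp_pos: [0.5832, 0.1199, 0.2373]
tool_rot: [-0.352, 0.936, 0.002, -0.0]
force: [-2.0, 4.9, 0.9]
finger_gap: -0.002
gripper_force: 2.7
scene 0.741906648347361
side 0.6898627740020077
```

Contact made at about 5 N. Now follow the arc.

```bash
python3 -m crank '-0.007 -0.07 0 0 0 0.0128;-0.014 -0.14 0 0 0 0.0255;-0.014 -0.14 0 0 0 0.0255;-0.014 -0.14 0 0 0 0.0255;-0.014 -0.14 0 0 0 0.0255'; python3 -m crank '-0.014 -0.14 0 0 0 0.0255;-0.014 -0.14 0 0 0 0.0255;-0.014 -0.14 0 0 0 0.0255;-0.014 -0.14 0 0 0 0.0255;-0.014 -0.14 0 0 0 0.0255'; python3 -m crank '-0.014 -0.14 0 0 0 0.0255;-0.014 -0.14 0 0 0 0.0255;-0.014 -0.14 0 0 0 0.0255;-0.014 -0.14 0 0 0 0.0255;-0.014 -0.14 0 0 0 0.0255'
cat > c.py <<'E'
from n import *
import sys
s,R=st(); d=s["tcp_pos"]-np.array([.4903,.0142,0]); ang=np.arctan2(R[1,1],R[0,1])-np.pi/2
g=float(sys.argv[1]) if len(sys.argv)>1 else ang
for n in("scene","side"):
    q=snapshot(n); r=boom(q,(.4903,.0142),g); print(n,r)
b=r[1]; print("tool ang",ang,"along",d[0]*np.cos(b)+d[1]*np.sin(b),"normal",-d[0]*np.sin(b)+d[1]*np.cos(b),s["t"],s["force"])
E
python3 c.py
```

```text
t: 5.35
tcp_pos: [0.6006, 0.1021, 0.2373]
tool_rot: [-0.266, 0.964, 0.002, -0.0]
force: [-1.9, 8.5, 1.2]
finger_gap: 0.003
gripper_force: 4.0
t: 5.85
tcp_pos: [0.6164, 0.0784, 0.2374]
tool_rot: [-0.168, 0.986, 0.003, 0.001]
force: [0.3, 8.1, 1.0]
finger_gap: -0.005
gripper_force: 4.0
t: 6.35
tcp_pos: [0.6272, 0.0521, 0.2374]
tool_rot: [-0.068, 0.998, 0.002, 0.001]
force: [0.9, 8.9, 0.2]
finger_gap: -0.002
gripper_force: 4.0
scene (np.int64(175), np.float64(0.15832994548274737), array([-0.0017,  0.0213,  0.0007]), 0.0030371744316125184)
side (np.int64(430), np.float64(0.10905772537684319), array([-0.0012, -0.0279,  0.0024]), 0.0014794797244560053)
tool ang 0.13699888976529184 along 0.1401626848807718 normal 0.022772062309629554 6.35 [0.93981554 8.94985912 0.22910512]
```

```bash
python3 -m crank '-0.014 -0.14 0 0 0 0.0255;-0.014 -0.14 0 0 0 0.0255;-0.014 -0.14 0 0 0 0.0255;-0.014 -0.14 0 0 0 0.0255;-0.014 -0.14 0 0 0 0.0255'; python3 -m crank '-0.014 -0.14 0 0 0 0.0255;-0.014 -0.14 0 0 0 0.0255;-0.014 -0.14 0 0 0 0.0255;-0.014 -0.14 0 0 0 0.0255;-0.014 -0.14 0 0 0 0.0255'; python3 -m crank '-0.014 -0.14 0 0 0 0.0255;-0.011 -0.11 0 0 0 0.02;-0.008 -0.08 0 0 0 0.0145;-0.005 -0.05 0 0 0 0.009;0 0 0 0 0 0'
python3 -m crank '0 0.2 0 0 0 0;0 0.4 0 0 0 0;0 0.5 0 0 0 0;0 0.5 0 0 0 0;0 0 0 0 0 0'
python3 c.py; python3 c.py -.4
python3 - <<'E'
from n import *
q=snapshot("scene");w=snapshot("side")
save("b2.png",cv2.resize(np.hstack([q["image"][140:390,120:420],w["image"][130:380,170:470]]),(800,333)))
import pickle; pickle.dump((q,w),open("s2.pkl","wb"))
E
```

```text
t: 6.95
tcp_pos: [0.6317, 0.0241, 0.2374]
tool_rot: [0.031, 1.0, 0.002, 0.001]
force: [2.7, 8.0, -0.9]
finger_gap: 0.002
gripper_force: 4.0
t: 7.45
tcp_pos: [0.6314, -0.0044, 0.2374]
tool_rot: [0.131, 0.991, 0.002, 0.002]
force: [4.3, 7.5, -2.5]
finger_gap: 0.001
gripper_force: 4.0
t: 7.95
tcp_pos: [0.6275, -0.0216, 0.2375]
tool_rot: [0.184, 0.983, -0.0, 0.001]
force: [2.1, 1.8, -0.9]
finger_gap: -0.0
gripper_force: 1.4
t: 8.45
tcp_pos: [0.65, 0.0414, 0.2372]
tool_rot: [0.182, 0.983, 0.0, -0.0]
force: [-1.0, -0.9, 0.3]
finger_gap: 0.003
gripper_force: 0.0
scene (np.int64(206), np.float64(-0.4136911590467567), array([-0.0004, -0.0472,  0.0005]), 0.0008716450476552208)
side (np.int64(417), np.float64(-0.4017862237967569), array([-0.0006, -0.0353,  0.0021]), 0.0013311798408164946)
tool ang -0.36647829208699845 along 0.1363096585181287 normal 0.0874863024676118 8.45 [-0.96980392 -0.9086263   0.32217004]
scene (np.int64(201), np.float64(-0.394831470007161), array([-0.0031,  0.0052,  0.0004]), 0.0008850654442765903)
side (np.int64(414), np.float64(-0.4080634896269716), array([ 0.0002, -0.0081,  0.002 ]), 0.0012781611141791868)
tool ang -0.36812386330907043 along 0.13597534295791008 normal 0.085978248895211 8.55 [-0.36410245 -0.51676247 -0.76324466]
```

View pics/b2.png

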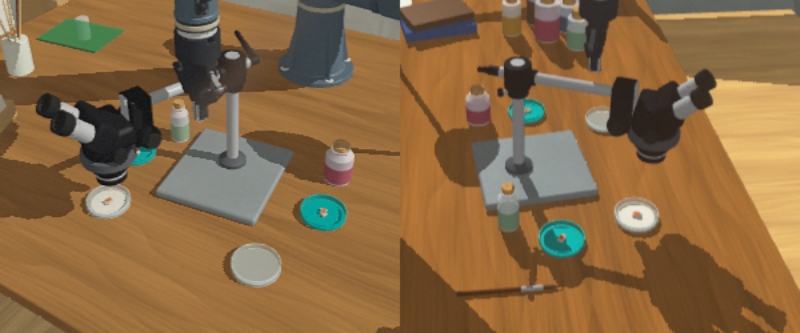

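Left half: objective at (112,172), short of the white fragment dish at (108,201). Right half: objective at (652,155), dish at (637,215). The boom reads about -0.40, and all loose things are in place. Now I'll refine the fragment angle from these unshadowed views.

```bash
cat > f.py <<'E'
from n import *
def frag(s):
    im=s["image"]; u,v=proj(s,[.7168,-.1478,.011])[0]; u,v=int(round(u)),int(round(v))
    hsv=cv2.cvtColor(im,cv2.COLOR_RGB2HSV)[v-7:v+8,u-8:u+9]
    y,x=np.nonzero((hsv[...,1]>65)); 
    return len(x),(x.mean()+u-8,y.mean()+v-7),ray(s,x.mean()+u-8,y.mean()+v-7,.010),np.ptp(x),np.ptp(y)
E
python3 - <<'E'
from f import *; import pickle
for s,p in zip(pickle.load(open("s2.pkl","rb")),((.4884,.0144),(.4921,.0140))):
    k=frag(s); P=k[2]; print(k, post(s), "ang",np.arctan2(P[1]-p[1],P[0]-p[0]),np.hypot(P[1]-p[1],P[0]-p[0]))
    print(boom(s,p,-.4))
E
```

```text
(12, (np.float64(200.83333333333334), np.float64(289.3333333333333)), array([ 0.71410642, -0.1493087 ,  0.01      ]), np.int64(4), np.int64(3)) [(408, array([0.4882, 0.0143]), 0.001), (359, array([0.4889, 0.0136]), 0.0014)] ang -0.6275159500076369 0.2788259766560855
(np.int64(193), np.float64(-0.4152307444603189), array([ 0.0007, -0.0152,  0.0005]), 0.0008984041968466382)
(18, (np.float64(347.3888888888889), np.float64(289.3888888888889)), array([ 0.71940046, -0.14596545,  0.01      ]), np.int64(10), np.int64(8)) [(384, array([0.4923, 0.0144]), 0.0013), (391, array([0.492 , 0.0141]), 0.0019)] ang -0.6132464142364832 0.2779468342613738
(np.int64(417), np.float64(-0.4081365821143985), array([-0.0004, -0.0081,  0.0019]), 0.00139614492881239)
```

```bash
python3 -m crank '0 -0.5 0 0 0 0;0 -0.5 0 0 0 0;0 -0.4 0 0 0 0;0 -0.15 0 0 0 0;0 -0.05 0 0 0 0'; python3 -m crank '-0.01 -0.07 0 0 0 0.0128;-0.01 -0.07 0 0 0 0.0128;-0.01 -0.07 0 0 0 0.0128;-0.01 -0.07 0 0 0 0.0128;-0.01 -0.07 0 0 0 0.0128';python3 -m crank '-0.01 -0.07 0 0 0 0.0128;-0.01 -0.07 0 0 0 0.0128;-0.005 -0.04 0 0 0 0.006;0 -0.02 0 0 0 0;0 0 0 0 0 0'
python3 -m crank '0 0.2 0 0 0 0;0 0.4 0 0 0 0;0 0.5 0 0 0 0;0 0.5 0 0 0 0;0 0 0 0 0 0'
python3 - <<'E'
from f import *; import pickle
q=snapshot("scene");w=snapshot("side"); pickle.dump((q,w),open("s3.pkl","wb"))
for s,p in zip((q,w),((.4884,.0144),(.4921,.0140))):
    print(boom(s,p,-.58),boom(s,p,-.6)[1])
save("b3.png",np.hstack([cv2.resize(q["image"][220:320,150:250],(400,400),interpolation=2),cv2.resize(w["image"][190:310,300:420],(400,400),interpolation=2)]))
E
```

```text
t: 9.25
tcp_pos: [0.6265, -0.0214, 0.2374]
tool_rot: [0.185, 0.983, 0.001, 0.0]
force: [0.7, 3.3, -0.3]
finger_gap: -0.0
gripper_force: 1.7
t: 9.75
tcp_pos: [0.6237, -0.0323, 0.2375]
tool_rot: [0.233, 0.972, 0.002, 0.001]
force: [2.5, 6.1, 0.5]
finger_gap: -0.0
gripper_force: 2.9
t: 10.25
tcp_pos: [0.6199, -0.0418, 0.2374]
tool_rot: [0.257, 0.966, 0.0, 0.0]
force: [1.3, 4.2, 0.6]
finger_gap: 0.003
gripper_force: 1.7
t: 10.75
tcp_pos: [0.653, 0.0158, 0.2372]
tool_rot: [0.256, 0.967, 0.0, 0.0]
force: [-0.3, -0.5, 0.9]
finger_gap: 0.001
gripper_force: 0.0
(np.int64(222), np.float64(-0.5630518113307326), array([-0.0004,  0.0169,  0.0006]), 0.0008672990532692503) -0.5629655730020009
(np.int64(416), np.float64(-0.5614707638603234), array([-0.0007,  0.0185,  0.0024]), 0.001262970154182962) -0.5612507205264553
```

View pics/b3.png

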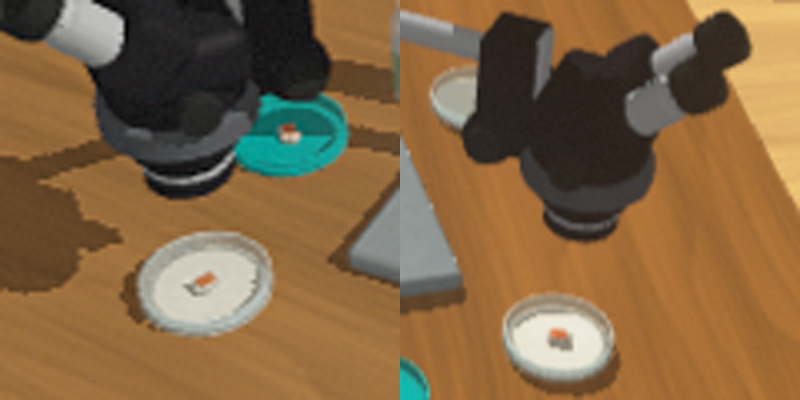

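The left crop shows the chip with its red top at (204,280) and objective at (188,175); the right crop shows the chip at (558,333) and objective at (580,222). The objective is almost there. One more precise fit of disc and chip, then the final nudge.

Run:
```python
from f import *; import pickle
for s,p in zip(pickle.load(open("s3.pkl","rb")),((.4884,.0144),(.4921,.0140))):
    im=cv2.resize(s["image"],None,fx=4,fy=4,interpolation=cv2.INTER_CUBIC)
    u,v=(proj(s,[.7168,-.1478,.011])[0]*4+1.5).astype(int); w=72
    h=cv2.cvtColor(im[v-w:v+w,u-w:u+w],cv2.COLOR_RGB2HSV).astype(int)
    def rep(n,m,z,e=False):
        k,l,st_,ce=cv2.connectedComponentsWithStats(m.astype(np.uint8)); i=l[w,w] if e and l[w,w] else 1+st_[1:,4].argmax()
        if e: c=ce[i]
        else: c=cv2.fitEllipse(cv2.convexHull(max(cv2.findContours((l==i).astype(np.uint8),0,2)[0],key=cv2.contourArea))); el=c; c=c[0]
        P=ray(s,(c[0]+u-w-1.5)/4,(c[1]+v-w-1.5)/4,z); d=P[:2]-p
        print(n,st_[i],P.round(4),"r",np.hypot(*d).round(4),"ang",np.arctan2(d[1],d[0]).round(4), "" if e else el[1])
    red=(h[...,1]>90)&((h[...,0]<16)|(h[...,0]>170)); g=np.zeros_like(red); g[w-18:w+18,w-18:w+18]=1
    rep("red",red&g,.011,True)
    rep("disc",(h[...,1]<38)&(h[...,2]>185),.004)
    rep("dish",(h[...,1]<75),.009)
```

```text
red [ 64  65  20  14 170] [ 0.7154 -0.1481  0.011 ] r 0.2792 ang -0.6212 
disc [  21   42  115   76 5672] [ 0.7154 -0.1457  0.004 ] r 0.2778 ang -0.6144 (75.8781509399414, 113.62079620361328)
dish [    6    24   136   104 11091] [ 0.7169 -0.1471  0.009 ] r 0.2798 ang -0.6152 (103.87522888183594, 139.78158569335938)
red [ 65  67  21  12 209] [ 0.7178 -0.1484  0.011 ] r 0.2781 ang -0.6238 
disc [  14   47  117   73 5845] [ 0.718  -0.1503  0.004 ] r 0.2793 ang -0.6287 (74.39602661132812, 118.04049682617188)
dish [    9    27   132   103 10580] [ 0.717  -0.1515  0.009 ] r 0.2792 ang -0.6343 (104.03510284423828, 135.94656372070312)
```

Target about -0.622, so 0.060 rad (8.4 mm at the bar) remains.

```bash
python3 -m crank '0 -0.5 0 0 0 0;0 -0.5 0 0 0 0;0 -0.4 0 0 0 0;0 -0.15 0 0 0 0;0 -0.05 0 0 0 0'; python3 -m crank '-0.006 -0.042 0 0 0 0.0076;-0.006 -0.042 0 0 0 0.0076;-0.006 -0.042 0 0 0 0.0076;-0.006 -0.042 0 0 0 0.0076;-0.006 -0.042 0 0 0 0.0076';python3 -m crank '0 0 0 0 0 0;0 0.1 0 0 0 0;0 0.3 0 0 0 0;0 0.6 0 0 0 0;0 0.6 0 0 0 0'
cat > e.py <<'E'
from f import *; import pickle
q=snapshot("scene");w=snapshot("side"); pickle.dump((q,w),open("s4.pkl","wb"))
for s,p in zip((q,w),((.4884,.0144),(.4921,.0140))):
    print(boom(s,p,-.62),boom(s,p,-.6)[1])
E
python3 e.py
```

```text
t: 11.35
tcp_pos: [0.6194, -0.0429, 0.2374]
tool_rot: [0.258, 0.966, 0.001, 0.0]
force: [1.7, 2.8, -1.3]
finger_gap: 0.003
gripper_force: 1.9
t: 11.85
tcp_pos: [0.6171, -0.0487, 0.2374]
tool_rot: [0.286, 0.958, 0.001, 0.0]
force: [2.6, 5.0, 0.0]
finger_gap: 0.0
gripper_force: 2.5
t: 12.35
tcp_pos: [0.6523, 0.0037, 0.2374]
tool_rot: [0.286, 0.958, -0.001, 0.0]
force: [0.1, -0.2, 0.5]
finger_gap: 0.001
gripper_force: 0.0
(np.int64(256), np.float64(-0.6268616606477344), array([ 0.0002, -0.0069,  0.0005]), 0.0010200830882318842) -0.6262936513304881
(np.int64(399), np.float64(-0.6301319708820955), array([ 0.0007, -0.0101,  0.0021]), 0.001248740050225218) -0.6295299449209424
```

The boom reads about -0.625 against -0.622, roughly 1 mm off. I'll check with the objective itself, by triangulating its dark end against the fragment.

Run:
```python
from f import *; import pickle
A=[]
b=-.622
for s,p in zip(pickle.load(open("s4.pkl","rb")),((.4884,.0144),(.4921,.0140))):
    # depth points of lower objective side wall: fit cylinder radius 29mm
    P=cloud(s).reshape(-1,3); g=np.array(p)+.28*np.array([np.cos(b),np.sin(b)])
    for lo,hi in((.112,.122),(.112,.13)):
        Q=P[(P[:,2]>lo)&(P[:,2]<hi)&(np.hypot(P[:,0]-g[0],P[:,1]-g[1])<.045)]
        f=least_squares(lambda c:np.hypot(Q[:,0]-c[0],Q[:,1]-c[1])-.029,g,loss="soft_l1",f_scale=.001); d=f.x-p
        print(len(Q),f.x,np.median(abs(f.fun)),"r",np.hypot(*d),"ang",np.arctan2(d[1],d[0]))
    # overlay of objective lower circle at angle b
    t=np.linspace(0,2*np.pi,60); C=np.c_[g[0]+.029*np.cos(t),g[1]+.029*np.sin(t),0*t+.115]
    k=5; im=cv2.resize(s["image"],None,fx=k,fy=k,interpolation=cv2.INTER_CUBIC)
    uv=(proj(s,C)*k+2).astype(int); cv2.polylines(im,[uv],True,(0,255,0),1)
    u,v=(proj(s,[g[0],g[1],.07])[0]*k).astype(int); A.append(im[v-200:v+200,u-200:u+200])
save("ob.png",np.hstack(A))
```

```text
22 [ 0.71511361 -0.14950974] 0.0007119001177044119 r 0.2797596507110122 ang -0.625983835443268
77 [ 0.71558434 -0.14946568] 0.000769590296203753 r 0.2801154816787974 ang -0.6248717837489426
10 [ 0.72005313 -0.14790949] 0.000555311544570081 r 0.27960206195324594 ang -0.6175889304943853
64 [ 0.71956969 -0.14883316] 0.0009777117268056704 r 0.2797446949061382 ang -0.6212815694689654
```

View pics/ob.png

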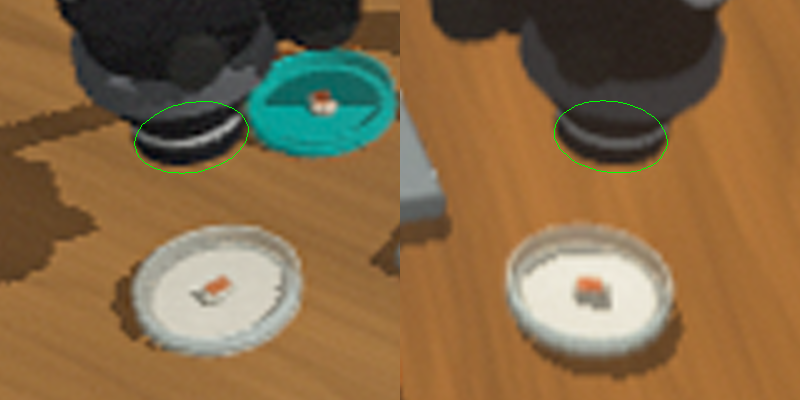

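The drawn circle (true for -0.622) matches the objective's flanks in both views, left 134–246 and right 556–668. The cylinder fits put the objective about 1 mm from the fragment, so the boom is placed. Now I'll locate the lever while lifting.

```bash
python3 -m crank '0 0 -0.4 0 0 0;0 0 -0.5 0 0 0;0 0 -0.6 0 0 0;0 0 -0.6 0 0 0;0 0 -0.5 0 0 0'
cat > l.py <<'E'
from f import *; import pickle
b=-.622
for n,p in(("scene",(.4884,.0144)),("side",(.4921,.0140))):
    s=snapshot(n); print(n,"boom",boom(s,p,b)[1:3])
    P=cloud(s).reshape(-1,3); x=(P[:,0]-p[0])*np.cos(b)+(P[:,1]-p[1])*np.sin(b); y=-(P[:,0]-p[0])*np.sin(b)+(P[:,1]-p[1])*np.cos(b)
    m=(x>-.075)&(x<-.037)&(y<-.015)&(y>-.1)&(P[:,2]>.2)&(P[:,2]<.33)
    if m.sum()>5:
        f=np.polyfit(-y[m],P[m][:,2],1); print(n,m.sum(),"x",np.median(x[m]),"yrange",y[m].min(),y[m].max(),"elev deg",np.degrees(np.arctan(f[0])),"z at pivot",f[1],"zmax",P[m][:,2].max())
s=telemetry.sense(); print(s["tcp_pos"],s["t"])
E
python3 l.py
```

```text
t: 12.95
tcp_pos: [0.6516, 0.0028, 0.3427]
tool_rot: [0.286, 0.958, -0.001, 0.001]
force: [-0.4, -0.7, 0.2]
finger_gap: -0.002
gripper_force: 0.0
scene boom (np.float64(-0.6255267822334042), array([ 0.    , -0.0035,  0.0003]))
scene 76 x -0.05353397743535501 yrange -0.06189770902088808 -0.015239988542836338 elev deg 28.542542523909592 z at pivot 0.2594378925225129 zmax 0.2966166062541454
side boom (np.float64(-0.6248911704017723), array([ 0.0001, -0.0029,  0.0022]))
side 58 x -0.051983953365323285 yrange -0.06479377068790167 -0.016102790487869043 elev deg 29.755001426557182 z at pivot 0.25590197587564667 zmax 0.29610580629632677
[0.65312114 0.0026989  0.34493402] 13.05
```

Lever found where expected: about 29° above level, free end 65 mm to the -y side, 54 mm behind the post. Moving above it.

```bash
python3 -m crank '0.498 -0.31 0 0 0 0;0.498 -0.31 0 0 0 0;0.498 -0.31 0 0 0 0;0.498 -0.31 0 0 0 0;0.498 -0.31 0 0 0 0';python3 -m crank '0.498 -0.31 0 0 0 0;0.498 -0.31 0 0 0 0;0.498 -0.31 0 0 0 0;0.498 -0.31 0 0 0 0;0.498 -0.31 0 0 0 0'
python3 -m crank '0 0 0.2 0 0 0;0 0 0.2 0 0 0;0 0 0.2 0 0 0;0 0 0.2 0 0 0;0 0 0.1 0 0 0'
```

```text
t: 13.55
tcp_pos: [0.5324, 0.0059, 0.3398]
tool_rot: [0.286, 0.958, -0.001, -0.001]
force: [0.5, -0.3, 0.5]
finger_gap: -0.002
gripper_force: 0.0
t: 14.05
tcp_pos: [0.4151, 0.0087, 0.3401]
tool_rot: [0.286, 0.958, -0.0, -0.001]
force: [0.3, 0.3, 0.3]
finger_gap: -0.001
gripper_force: 0.0
t: 14.55
tcp_pos: [0.417, 0.0088, 0.3039]
tool_rot: [0.286, 0.958, -0.0, -0.001]
force: [0.7, -0.1, 0.3]
finger_gap: 0.0
gripper_force: 0.0
```

```bash
python3 -m crank '0 0 0.1 0 0 0;0 0 0.1 0 0 0;0 0 0.1 0 0 0;0 0 0.1 0 0 0;0 0 0.1 0 0 0';python3 -m crank '0 0 0.1 0 0 0;0 0 0.1 0 0 0;0 0 0.1 0 0 0;0 0 0.1 0 0 0;0 0 0.1 0 0 0';python3 -m crank '0 0 0.1 0 0 0;0 0 0.1 0 0 0;0 0 0.1 0 0 0;0 0 0.05 0 0 0;0 0 0.05 0 0 0'
```

```text
t: 15.05
tcp_pos: [0.4173, 0.0087, 0.2854]
tool_rot: [0.286, 0.958, -0.0, 0.001]
force: [-0.2, -1.4, 2.7]
finger_gap: -0.001
gripper_force: 1.1
t: 15.55
tcp_pos: [0.4169, 0.0086, 0.265]
tool_rot: [0.286, 0.958, -0.0, -0.0]
force: [-1.0, -1.8, 3.1]
finger_gap: -0.001
gripper_force: 1.4
t: 16.05
tcp_pos: [0.4167, 0.0086, 0.249]
tool_rot: [0.286, 0.958, -0.0, -0.0]
force: [-0.7, -2.2, 3.2]
finger_gap: -0.001
gripper_force: 1.8
```

Continuing in small steps until the force rises at the stop.

```bash
python3 -m crank '0 0 0.03 0 0 0;0 0 0.03 0 0 0;0 0 0.03 0 0 0;0 0 0.03 0 0 0;0 0 0 0 0 0';python3 -m crank '0 0 0.03 0 0 0;0 0 0.02 0 0 0;0 0 0 0 0 0;0 0 0 0 0 0;0 0 0 0 0 0'
```

```text
t: 16.55
tcp_pos: [0.417, 0.0089, 0.2444]
tool_rot: [0.286, 0.958, 0.0, 0.0]
force: [-1.0, -1.6, 2.4]
finger_gap: -0.002
gripper_force: 1.3
t: 17.05
tcp_pos: [0.4172, 0.0089, 0.2435]
tool_rot: [0.286, 0.958, 0.0, 0.001]
force: [-3.0, -1.6, 10.6]
finger_gap: -0.005
gripper_force: 5.5
```

```bash
python3 -m crank '0 0 0.015 0 0 0;0 0 0.01 0 0 0;0 0 0 0 0 0;0 0 0 0 0 0;0 0 0 0 0 0'; python3 -m crank '0 0 -0.1 0 0 0;0 0 -0.5 0 0 0;0 0 -0.8 0 0 0;0 0 -0.8 0 0 0;0 0 -0.6 0 0 0'; python3 -m crank '0 0.3 -0.5 0 0 0;0 0.6 0 0 0 0;0 0.6 0 0 0 0;0 0.6 0 0 0 0;0 0.6 0 0 0 0'; python3 l.py
python3 - <<'E'
from f import *
q=snapshot("scene");w=snapshot("side")
save("end.png",cv2.resize(np.hstack([q["image"][100:380,110:420],w["image"][100:380,180:490]]),(800,361)))
E
```

```text
t: 17.55
tcp_pos: [0.4173, 0.0089, 0.2432]
tool_rot: [0.286, 0.958, 0.0, 0.001]
force: [-4.2, -1.4, 16.1]
finger_gap: 0.001
gripper_force: 8.0
t: 18.05
tcp_pos: [0.4175, 0.0095, 0.355]
tool_rot: [0.286, 0.958, 0.001, 0.001]
force: [0.2, -0.1, -0.3]
finger_gap: 0.0
gripper_force: 0.0
t: 18.55
tcp_pos: [0.4765, 0.1008, 0.3731]
tool_rot: [0.286, 0.958, 0.001, -0.0]
force: [0.2, 0.3, -0.9]
finger_gap: -0.003
gripper_force: 0.0
scene boom (np.float64(-0.6245931986265395), array([-0.0001, -0.0026,  0.0005]))
scene 8 x -0.05356586126030259 yrange -0.04764081524897228 -0.0200090580973049 elev deg -22.280198859282212 z at pivot 0.26017134208677006 zmax 0.25245376903253924
side boom (np.float64(-0.6226704147252217), array([-0.0004, -0.0007,  0.002 ]))
side 92 x -0.05338592847346038 yrange -0.07334865857728266 -0.015191836560645409 elev deg -21.490810506837857 z at pivot 0.25918108658821043 zmax 0.25565767960508634
[0.47725058 0.10155482 0.37286511] 18.65
```

View pics/end.png

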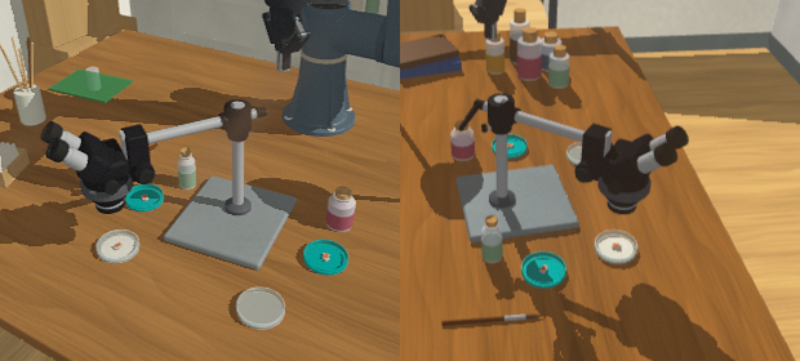

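The lever measures about 21° below level, which is its stop, and shows pointing down at (470,115) in the right half. The boom is still at about -0.623, the objective is over the white dish, nothing else has moved, and the hand is clear. Handing in.

```bash
python3 -c "from station import manip; print(manip.sign_off())"
```

```text
the job is handed in; nothing more can be done
None
```

The job is handed in at about 19 s: the objective stands within about 1 mm of straight above the fragment by my camera measurements, the clamp lever is pressed to its stop, the dishes, jars and brush look undisturbed, and the hand is clear.

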